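# Seat the round palette on its keyed painting box

## Robot

A 6-joint arm with a two-finger parallel gripper is mounted at the origin on the work surface. World frame = base frame: x ahead of the robot, y to its left, z up, the work surface at z = 0. Lengths are in m, angles in degrees, forces in N, time in s.
With the tool pointing down it reaches from about 0.4 to 0.825 m from the base axis. Payload 7 kg.
Tool frame: the origin (TCP) lies at the very end of the fingers, on their centre line; the grasp point (between the pads) lies 19 mm behind it; z points along the fingers, y is the line along which they close (so a half turn about z gives the same grasp; the last joint's range is limited). The gripper opens to 88 mm and grips with 3 to 60 N. Pads are 19 mm wide; open, the fingers measure 130 mm over their backs; the gripper's body (78 mm by 193 mm) begins 47 mm behind the grasp point.
Start: joints at [-58.264, 20.546, 0.682, 0, -70.136, -16.507], TCP at [0.177, -0.651, 0.227] pointing down, gripper open.
Joint ranges: [-176.03, 176.03], [-82.01, 121.73], [-58.28, 71.71], [-173.87, 95.51], [-174.79, -0.11], [-173.66, 173.66]. Speed limits (degrees/s): [136.94, 136.94, 172.46, 180, 180, 180].

## Interface

Orientations are given as [roll, pitch, yaw] about the fixed x, y, z axes, in that order (R = Rz(yaw) Ry(pitch) Rx(roll)).
In Python, from plant import ctrl gives the robot as it stands.
- The arm moves only by the tool carry_out, never from a script. Its argument "deltas" is a list that holds one entry, the list of rows, each a list of 5 numbers: the shift along the tool's x, y, z scaled (see below), then the turn about the tool's z scaled (see below), then the opening, from -1 (shut) to 1 (fully open). A call has 1 to 5 rows; each row is the pose to reach, as a shift and turn from the pose commanded when the call began, along the tool's axes at that moment, turning the shorter way round; what a row does not reach only later rows make up. The controller multiplies each number of a shift by 20 cm and each number of a turn by 2 pi rad. A row lasts 1/10 s, in which the tool goes at most 50 mm and 8.59 degrees, less where a joint would pass 70% of its speed; a pose out of reach is approached as far as the arm can. A call with a number of a shift or a turn outside -1 to 1 is refused whole. A call with a gripper value outside its range is refused whole. The fingers move at their own pace and stop on an object; the grip force is fixed at half the most. Time passes only in rows, so rows that repeat a pose let the fingers close. It gives the time, the measured TCP pose, the force, the opening and the grip force at its end, in the units of the state.
- ctrl.get_obs(): the state, without advancing time (a new reading comes with each control period).
- ctrl.snapshot(name): name is "scene" or "top" or "wrist"; returns a dict with "color" (400x640x3 uint8, red, green, blue), "camera_matrix" (3x3 intrinsics, pixels), "k1" (the pictures are not rectified: a ray, as slopes to the right and down, at radius r is drawn at 1 + k1 r^2 times it, then the intrinsics apply), "R" (3x3) and "t" (3): a world point X has camera coordinates R X + t. Camera axes: x right, y down, z forward; pixel columns grow to the right and rows downward; lengths in m; the calibration is good to about 2 mm. A picture is of the moment at which its call begins. There is no depth.
- ctrl.close_job(): hands the job in; it is judged then, once.
Trained networks look in a picture, given as the dict that the camera call returned (one of the last four; its "shot" number tells which), for a name from the list of things; names that differ only in an ending like _2 or _b are one class to them, and where a whole thing is asked for, a point or a joint stands for the part that bears it (a point fixed in the world has none). Each returns a list of dicts, best first, with "p" (0 to 1); they miss things now and then, are a little off and sometimes report something else, mostly with a low value. They report only what shows in the picture. A call takes as long as a camera call.
- ctrl.search_frame(picture, name): "centre" ([column, row] in pixels, amid what is visible of it).
- ctrl.silhouettes(picture, name): "mask" (400x640 bool, what is visible of it) and "centre" ([column, row] in pixels, amid what is visible of it).
- ctrl.spot_point(picture, name): "centre" ([column, row] in pixels: a listed point, or the origin of a listed thing).
The state is a dict: "clock": time; "joint_pos": joint angles; "qvel": joint speeds; "tau": joint torques, N m; "tool_pos": TCP position; "orientation": TCP orientation; "force": force on the tool from outside, world axes, zero at the start; "moment": the same for the moment, N m; "opening": finger opening in m; "gripper_force": force on a finger pad.
Only numpy, scipy, OpenCV 4.12 (cv2) and the standard library are available. Lean on these libraries where they do the work, as an engineer would, in place of code of your own. Each camera call takes 0.05 s, during which the arm holds its last target. There are 200 camera calls.

## Task

The round palette sits loosely raised on the spindle of the wooden painting box, turned the wrong way. With the fingertips, push it round by its brass studs until the notch in its rim stands over the steel pin (the pin is at the red line on the box deck), then press down on the hub in the middle until the palette is fully home and level, with the pin in the notch. Do not lift the palette, and leave the jar, brush and tin where they are.

Things in the scene. Friction and masses are not known exactly. Their poses are not given: they have to be found in the camera images.
- painting_box: Fixed dark wooden box, 260 x 260 mm, 60 mm high; origin at the centre of its underside on the table, z up, x towards the pin. A fixed spindle 16 mm thick stands in mid-deck: the palette turns about the box's vertical axis through its origin. A red line 10 mm wide on the deck runs along box +x from below the pin to 128 mm from the axis, seen beyond the palette's rim.
- collar (a joint): Cork collar, 72 mm across, around the spindle; it carries the palette, at first 14 mm above the deck (1.5 mm above the pin's top). Value: metres pushed down, 0 at the start, about 0.008 when the palette is home on three fixed cork pads 6 mm high. It slides stiffly, needs 3 to 5 N of push on the palette, and stays where it is left.
- palette: Loose cream-coloured disc with dry colour marks, 170 mm across, 8 mm thick, 0.14 to 0.26 kg; origin at the centre of its underside, z up, x towards its notch. Its centre hole is 3 mm wider than the spindle. It turns either way without end stop, with light friction, and stays where it is left. At the start the notch is 40 to 180 degrees away from the pin.
- pin_top (a point): Top of the fixed upright steel pin, 8 mm thick with a tapered top, 12.5 mm high above the deck, 74 mm from the turning axis along box +x. Hidden under the palette until the notch comes over it.
- notch (a point): Point in the middle of the palette's only notch, 74 mm from the palette's centre, at the level of its top face. The notch is V-shaped, open at the rim, 16 mm wide here: about 4 mm (3 degrees) to spare on each side of the pin.
- hub_top (a point): Centre of the top of the palette's wooden hub, a closed round cap 36 mm across, 14 mm above the palette's top face. Press here.
- stud_a (a point): Centre of the top of one brass finger stud fixed on the palette: upright, 14 mm thick, standing 20 mm above the palette's top face, 60 mm from the palette's centre, 90 degrees anticlockwise (seen from above) from the notch.
- stud_b (a point): The same for the other, identical stud, 90 degrees clockwise from the notch.
- jar_mid (a point): Bystander: amber glass jar with steel lid, 60 mm thick, 85 mm high, standing on the table beside the box; point at its centre, half-way up.
- brush: Bystander: paint brush about 200 mm long lying on the table beside the box; x runs along it.
- tin_mid (a point): Bystander: small tin with green label, 48 mm thick, 50 mm high, standing on the table beside the box; point at its centre, half-way up.

How it is judged (in metres and radians):
At the end, for the whole second after the job is handed in: The pin stands in the notch (notch point within 8 mm of the pin, seen from above), the hub's top is no more than 1.5 mm above its home height of 88 mm over the table, the palette is level within 0.025 rad and at rest, and the jar, brush and tin are within 15 mm of where they began (horizontal distance between notch and pin_top below 0.008 m and z of hub_top in the frame of painting_box below 0.0895 m and angle between hub_top's own z axis and vertical below 0.025 rad and angular speed of palette below 0.05 rad/s and distance of each of jar_mid, brush, tin_mid from where it was at the start of the episode below 0.015 m); the robot touches nothing.
It fails at once if the palette is lifted (hub more than 5 mm above its starting height) (z of hub_top in the frame of painting_box above 0.101 m).
It fails at once if the jar is pushed more than 20 mm or lifted (distance of jar_mid from where it was at the start of the episode above 0.02 m).
It fails at once if the brush is pushed more than 20 mm or lifted (distance of brush from where it was at the start of the episode above 0.02 m).
It fails at once if the tin is pushed more than 20 mm or lifted (distance of tin_mid from where it was at the start of the episode above 0.02 m).
It also fails if it takes over 54 s, if anything falls off the work surface, if the arm or the gripper's body presses on something with over 40 N, if the wrist force passes 120 N, or if a joint passes its speed limit or range.

## Working session

There is one attempt and no reset: what is moved stays moved. The work goes in short steps, Python scripts to look and compute and a tool call to move; the robot and the scene stay as the last step left them, time stands still between calls to the robot, and variables do not carry over. Pictures are saved under pics/ and viewed, at most 10 in all, crops included, and the job is handed in when it is done.

Besides the shell and the picture viewer there is one more tool, called as a command line: name --argument value ..., lists and objects as JSON in quotes. carry_out: Moves the arm, as the interface text tells. Its arguments: {"type":"object","properties":{"deltas":{"type":"array"}},"required":["deltas"]}

```bash
mkdir -p pics; cat > h.py <<'E'
import numpy as np, cv2
from plant import ctrl
def ray(s,px):
    K=np.array(s["camera_matrix"]);k=s["k1"];d=np.array([(px[0]-K[0,2])/K[0,0],(px[1]-K[1,2])/K[1,1]])
    u=d.copy()
    for _ in range(20): u=d/(1+k*(u@u))
    R=np.array(s["R"]);t=np.array(s["t"])
    return -R.T@t, R.T@np.array([u[0],u[1],1])
def onz(s,px,z):
    c,d=ray(s,px); return c+d*(z-c[2])/d[2]
def proj(s,X):
    R=np.array(s["R"]);c=R@np.array(X)+np.array(s["t"]);u=c[:2]/c[2];u=u*(1+s["k1"]*(u@u));K=np.array(s["camera_matrix"])
    return np.array([K[0,0]*u[0]+K[0,2],K[1,1]*u[1]+K[1,2]])
def save(s,n): cv2.imwrite(f"pics/{n}.png",s["color"][:,:,::-1])
E
python3 - <<'E'
from h import *
np.set_printoptions(precision=3,suppress=True)
Z={"hub_top":.096,"stud_a":.102,"notch":.082,"pin_top":.0725,"jar_mid":.0425,"tin_mid":.025,"brush":.005}
ims=[]
for c in["top","scene"]:
    s=ctrl.snapshot(c);ims.append(s["color"])
    for n,z in Z.items():
        print(c,n,[(round(r["p"],2),np.round(r["centre"]),onz(s,r["centre"],z)) for r in ctrl.spot_point(s,n)[:3]])
cv2.imwrite("pics/a.png",cv2.resize(np.vstack(ims),(480*1,600))[:,:,::-1])
save({"color":ims[0]},"top0")
o=ctrl.get_obs();print(o)
E
```

```text
top hub_top [(0.82, array([282., 209.]), array([0.561, 0.103, 0.096])), (0.33, array([312., 225.]), array([0.53 , 0.043, 0.096]))]
top stud_a [(0.78, array([268., 234.]), array([0.511, 0.128, 0.102])), (0.62, array([296., 181.]), array([0.617, 0.075, 0.102])), (0.47, array([384., 182.]), array([ 0.616, -0.097,  0.102]))]
top notch [(0.87, array([313., 228.]), array([0.525, 0.041, 0.082]))]
top pin_top [(0.77, array([289., 175.]), array([0.635, 0.092, 0.073]))]
top jar_mid [(0.96, array([385., 240.]), array([ 0.505, -0.108,  0.042]))]
top tin_mid [(0.57, array([383., 184.]), array([ 0.626, -0.109,  0.025]))]
top brush [(0.72, array([195., 199.]), array([0.592, 0.307, 0.005]))]
scene hub_top [(0.95, array([354., 204.]), array([0.568, 0.104, 0.096]))]
scene stud_a [(0.63, array([336., 218.]), array([0.626, 0.081, 0.102])), (0.63, array([374., 188.]), array([0.508, 0.132, 0.102]))]
scene notch [(0.57, array([336., 189.]), array([0.526, 0.044, 0.082]))]
scene pin_top [(0.73, array([341., 234.]), array([0.642, 0.099, 0.072]))]
scene jar_mid [(0.69, array([289., 180.]), array([ 0.508, -0.097,  0.042]))]
scene tin_mid [(0.68, array([266., 217.]), array([ 0.63 , -0.103,  0.025]))]
scene brush [(0.93, array([428., 262.]), array([0.6  , 0.302, 0.005]))]
{'clock': 0.8, 'joint_pos': array([-58.265,  20.544,   0.683,   0.   , -70.134, -16.506]), 'qvel': array([-0.009, -0.036, -0.046, -0.058,  0.099,  0.068]), 'tau': array([  0.001, -58.229,  29.328,   7.002,   0.013,  -0.   ]), 'tool_pos': array([ 0.177, -0.651,  0.227]), 'orientation': array([-179.996,    0.001, -164.771]), 'force': array([-0.412,  0.565,  0.001]), 'moment': array([ 0.047, -0.012, -0.025]), 'gripper_force': 0.0, 'opening': 0.08750692400818674}
```

View pics/top0.png

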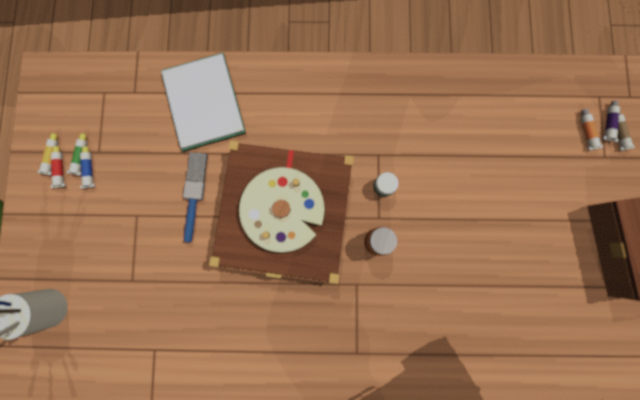

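The top view shows the palette at about (282,210), its notch at (313,228), the red line at (291,158), the jar at (382,241) and the tin at (386,184). The notch has to turn about 111° anticlockwise. I'll refine the axis and the pin direction next.

```bash
cat >> h.py <<'E'
def totool(target,yaw):
    "shift (scaled) and turn (scaled) from present pose to target xyz, world yaw"
    o=ctrl.get_obs();y0=np.radians(o["orientation"][2]);d=np.array(target)-o["tool_pos"]
    x=np.array([np.cos(y0),np.sin(y0),0]);y=np.array([np.sin(y0),-np.cos(y0),0])
    t=-((yaw-o["orientation"][2]+180)%360-180)/360
    return np.round([d@x/.2,d@y/.2,-d[2]/.2,t],4)
E
python3 - <<'E'
from h import *
np.set_printoptions(precision=4,suppress=True)
s=ctrl.snapshot("top")
im=cv2.cvtColor(s["color"],cv2.COLOR_RGB2HSV)
m=((im[...,0]<8)|(im[...,0]>173))&(im[...,1]>170)&(im[...,2]>90)
ys,xs=np.nonzero(m[148:172,280:300]);print(len(xs)); rl=onz(s,(xs.mean()+280,ys.mean()+148),.06);print("red",rl)
C=[onz(s,p,.06) for p in[(234,146),(349,160),(334,278),(214,261)]];c=np.mean(C,0);print(C,c)
ax=(C[0]+C[1]-C[2]-C[3]);print(np.degrees(np.arctan2(ax[1],ax[0])),np.degrees(np.arctan2(*(rl-c)[1::-1])))
r=ctrl.silhouettes(s,"palette")[0];k=r["mask"].astype(np.uint8);(e,rad)=cv2.minEnclosingCircle(np.argwhere(k)[:,::-1].astype(np.float32));print("pal",e,rad,onz(s,e,.082))
print(totool([.613,.075,.2],-210))
E
```

```text
79
red [0.6727 0.092  0.06  ]
[array([0.6985, 0.2109, 0.06  ]), array([ 0.6703, -0.0324,  0.06  ]), array([ 0.4264, -0.0019,  0.06  ]), array([0.4573, 0.2427, 0.06  ])] [0.5631 0.1048 0.06  ]
-7.3239833326662955 -6.6687491778546315
pal (280.90301513671875, 209.85438537597656) 42.79091262817383 [0.5613 0.1063 0.082 ]
[-3.056   2.9316  0.1329  0.1256]
```

carry_out --deltas '[[[-0.76,0.73,0,0,-0.5],[-0.76,0.73,0,0,-0.5],[-0.76,0.73,0,0,-0.5],[-0.76,0.73,0,0,-0.5],[-0.76,0.73,0,0,-0.5]]]'

```text
clock: 1.4
tool_pos: [0.2873, -0.4673, 0.2273]
orientation: [-180.0, 0.1, -164.6]
force: [0.4, -0.6, 0.8]
opening: 0.0532
gripper_force: 0.0
```

carry_out --deltas '[[[-0.76,0.73,0,0,-0.5],[-0.76,0.73,0,0,-0.5],[-0.76,0.73,0,0,-0.5],[-0.76,0.73,0,0,-0.5],[-0.76,0.73,0,0,-0.5]]]'

```text
clock: 1.9
tool_pos: [0.3959, -0.2868, 0.2271]
orientation: [-180.0, 0.1, -164.6]
force: [0.3, -0.1, 0.3]
opening: 0.0224
gripper_force: 0.0
```

carry_out --deltas '[[[-0.76,0.73,0,0,-0.5],[-0.76,0.73,0,0,-0.5],[-0.76,0.73,0,0,-0.5],[-0.76,0.73,0,0,-0.5],[-0.76,0.73,0,0,-0.5]]]'

```text
clock: 2.4
tool_pos: [0.5045, -0.106, 0.2266]
orientation: [-180.0, 0.0, -164.6]
force: [-0.4, -0.5, -0.3]
opening: 0.0221
gripper_force: 0.0
```

carry_out --deltas '[[[-0.76,0.73,0,0.06,-0.5],[-0.76,0.73,0,0.126,-0.5],[-0.76,0.73,0,0.126,-0.5],[-0.76,0.73,0,0.126,-0.5],[-0.76,0.73,0,0.126,-0.5]]]'

```text
clock: 2.9
tool_pos: [0.6127, 0.0747, 0.2257]
orientation: [-180.0, -0.0, 152.2]
force: [-1.4, -1.2, -0.6]
opening: 0.0219
gripper_force: 0.0
```

```bash
python3 - <<'E'
from h import *
np.set_printoptions(precision=4,suppress=True)
print(ctrl.get_obs())
s=ctrl.snapshot("wrist");save(s,"w1")
for n,z in{"hub_top":.096,"stud_a":.102,"notch":.082,"pin_top":.0725}.items():
    print(n,[(round(r["p"],2),np.round(r["centre"]),onz(s,r["centre"],z)) for r in ctrl.spot_point(s,n)[:3]])
print(totool([.615,.078,.2],-207))
E
```

```text
{'clock': 2.9, 'joint_pos': array([  25.0664,   15.1999,   -7.0689,    0.0126,  -67.7493, -142.8394]), 'qvel': array([  4.7625,   4.9742,   6.4981,  -0.3319,  -3.0588, -89.9309]), 'tau': array([  0.9024, -49.7942,  29.8631,   6.9412,   0.137 ,   2.1307]), 'tool_pos': array([0.6127, 0.0747, 0.2257]), 'orientation': array([-179.9785,   -0.0017,  152.2317]), 'force': array([-1.4399, -1.2091, -0.5776]), 'moment': array([-0.1393,  0.0239, -0.0139]), 'gripper_force': 0.0, 'opening': 0.0219198200925739}
hub_top [(0.88, array([327., 128.]), array([0.5653, 0.1066, 0.096 ]))]
stud_a [(0.82, array([328.,  50.]), array([0.5114, 0.1351, 0.102 ])), (0.68, array([324., 195.]), array([0.6155, 0.0779, 0.102 ])), (0.31, array([330., 128.]), array([0.5664, 0.1091, 0.102 ]))]
notch [(0.68, array([243., 124.]), array([0.5289, 0.0415, 0.082 ]))]
pin_top [(0.65, array([328., 130.]), array([0.5692, 0.1057, 0.0725])), (0.56, array([353., 196.]), array([0.6378, 0.0982, 0.0725]))]
[-0.0047  0.0431  0.1322 -0.0011]
```

View pics/w1.png

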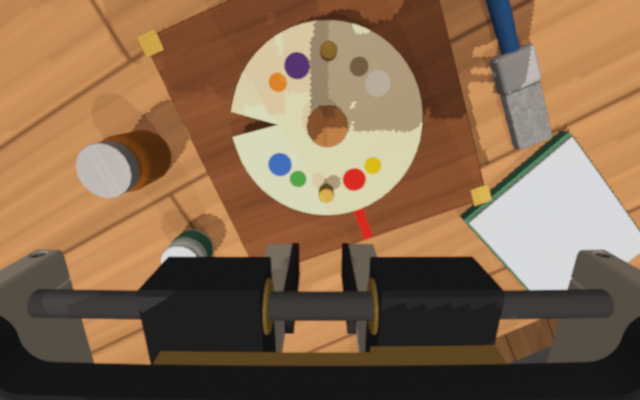

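The wrist view shows stud_a at (326,190), the hub at (327,126), the notch at (255,124) and the red line at (363,223). I'll get the correction, then straddle stud_a.

```bash
python3 - <<'E'
from h import *
np.set_printoptions(precision=4,suppress=True)
s=ctrl.snapshot("wrist")
for n,z in{"hub_top":.096,"stud_a":.102,"notch":.082}.items():
    print(n,[(round(r["p"],2),np.round(r["centre"]),onz(s,r["centre"],z)) for r in ctrl.spot_point(s,n)[:3]])
print(ctrl.get_obs()["tool_pos"],ctrl.get_obs()["orientation"],totool([.616,.077,.088],-208.8))
E
```

```text
hub_top []
stud_a [(0.94, array([334.,  49.]), array([0.5105, 0.1351, 0.102 ])), (0.81, array([325., 195.]), array([0.6139, 0.0742, 0.102 ]))]
notch [(0.63, array([355., 198.]), array([0.6351, 0.0956, 0.082 ])), (0.56, array([250., 121.]), array([0.5269, 0.0439, 0.082 ]))]
[0.6103 0.0709 0.227 ] [179.9761   0.0217 152.4721] [-0.0111  0.0404  0.695   0.0035]
```

carry_out --deltas '[[[-0.01,0.037,0.25,0,-0.4],[-0.01,0.037,0.45,0,-0.4],[-0.01,0.037,0.45,0,-0.4],[-0.01,0.037,0.45,0,-0.4],[-0.01,0.037,0.45,0,-0.4]]]'

```text
clock: 3.85
tool_pos: [0.6172, 0.0777, 0.1393]
orientation: [179.9, 0.2, 152.5]
force: [0.1, -0.6, 0.7]
opening: 0.0263
gripper_force: 0.0
```

```bash
python3 - <<'E'
from h import *
np.set_printoptions(precision=4,suppress=True)
s=ctrl.snapshot("wrist");save(s,"w2")
for n,z in{"hub_top":.096,"stud_a":.102,"notch":.082}.items():
    print(n,[(round(r["p"],2),np.round(r["centre"]),onz(s,r["centre"],z)) for r in ctrl.spot_point(s,n)[:3]])
o=ctrl.get_obs();print(o["tool_pos"],o["orientation"],o["opening"],totool([.6155,.0765,.088],-208.8))
E
```

```text
hub_top [(0.66, array([326., 136.]), array([0.5651, 0.109 , 0.096 ]))]
stud_a [(0.78, array([326.,  22.]), array([0.5112, 0.137 , 0.102 ])), (0.61, array([319., 234.]), array([0.6178, 0.0771, 0.102 ]))]
notch [(0.83, array([206., 130.]), array([0.5281, 0.0424, 0.082 ]))]
[0.6165 0.0778 0.1384] [179.8779   0.1079 152.4774] 0.026503060954062654 [ 0.0016 -0.0081  0.252   0.0035]
```

View pics/w2.png

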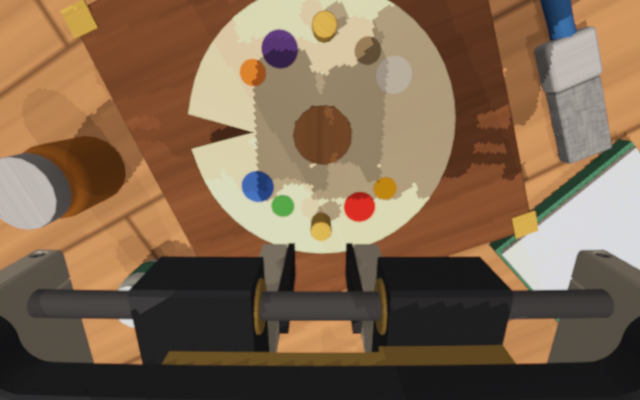

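Stud_a at (320,230) lies centred between the fingers, so I'll lower the tool and then drive it along the arc.

carry_out --deltas '[[[0,-0.003,0.12,0,-0.4],[0,-0.003,0.245,0,-0.4],[0,-0.003,0.245,0,-0.4],[0,-0.003,0.245,0,-0.4]]]'

```text
clock: 4.45
tool_pos: [0.6158, 0.077, 0.0883]
orientation: [-180.0, 0.0, 152.5]
force: [0.5, -0.3, 0.2]
opening: 0.0265
gripper_force: 0.0
```

carry_out --deltas '[[[0.0011,0.0261,0,-0.0139,-0.4],[0.0046,0.0521,0,-0.0278,-0.4],[0.0102,0.0776,0,-0.0417,-0.4],[0.0181,0.1026,0,-0.0556,-0.4],[0.0281,0.1268,0,-0.0694,-0.4]]]'

```text
clock: 4.95
tool_pos: [0.6233, 0.1026, 0.0897]
orientation: [180.0, 0.1, 177.7]
force: [0.0, -0.3, 0.0]
opening: 0.0263
gripper_force: 0.2
```

```bash
cat > st.py <<'E'
from h import *
np.set_printoptions(precision=4,suppress=True)
A=np.array([.564,.1065])
o=ctrl.get_obs();p=o["tool_pos"];d=p[:2]-A
print("z",p[2],"r",np.hypot(*d),"ang",np.degrees(np.arctan2(d[1],d[0])),"yaw",o["orientation"],"F",o["force"],o["opening"])
for c in["top","scene"]:
    s=ctrl.snapshot(c)
    for n,z in{"hub_top":.096,"stud_a":.102,"notch":.082}.items():
        for r in ctrl.spot_point(s,n)[:3]:
            q=onz(s,r["centre"],z);e=q[:2]-A;print(c,n,round(r["p"],2),q[:2],"r",np.hypot(*e).round(4),"ang",np.degrees(np.arctan2(e[1],e[0])).round(1))
E
python3 st.py
```

```text
z 0.08973275741451411 r 0.0594261410952612 ang -3.776784383044304 yaw [179.9534   0.1418 177.6787] F [ 0.0343 -0.2676  0.0384] 0.02633254789099037
top hub_top 0.64 [0.5572 0.1055] r 0.0069 ang -171.6
top hub_top 0.58 [ 0.5011 -0.0922] r 0.2084 ang -107.6
top stud_a 0.72 [0.622  0.0925] r 0.0597 ang -13.6
top stud_a 0.7 [0.5048 0.1178] r 0.0603 ang 169.2
top notch 0.55 [0.5457 0.0306] r 0.0781 ang -103.6
scene hub_top 0.84 [0.5582 0.1083] r 0.0061 ang 162.6
scene hub_top 0.65 [0.6218 0.0985] r 0.0584 ang -7.9
scene stud_a 0.87 [0.6276 0.0976] r 0.0642 ang -8.0
scene stud_a 0.77 [0.5007 0.1202] r 0.0648 ang 167.8
scene stud_a 0.59 [0.6623 0.1012] r 0.0985 ang -3.1
```

carry_out --deltas '[[[0.0011,0.0261,0,-0.0139,-0.4],[0.0046,0.0521,0,-0.0278,-0.4],[0.0102,0.0776,0,-0.0417,-0.4],[0.0181,0.1026,0,-0.0556,-0.4],[0.0281,0.1268,0,-0.0694,-0.4]]]'

```text
clock: 5.85
tool_pos: [0.6178, 0.1276, 0.0877]
orientation: [-180.0, 0.0, -157.4]
force: [0.3, -0.6, 0.7]
opening: 0.0261
gripper_force: 0.3
```

carry_out --deltas '[[[0.0011,0.0261,0,-0.0139,-0.4],[0.0046,0.0521,0,-0.0278,-0.4],[0.0102,0.0776,0,-0.0417,-0.4],[0.0181,0.1026,0,-0.0556,-0.4],[0.0281,0.1268,0,-0.0694,-0.4]]]'

```text
clock: 6.35
tool_pos: [0.603, 0.149, 0.0877]
orientation: [-180.0, 0.0, -132.4]
force: [0.5, -0.6, -0.0]
opening: 0.0262
gripper_force: 0.3
```

carry_out --deltas '[[[0.0011,0.0261,0,-0.0139,-0.4],[0.0046,0.0521,0,-0.0278,-0.4],[0.0102,0.0776,0,-0.0417,-0.4],[0.0181,0.1026,0,-0.0556,-0.4],[0.0281,0.1268,0,-0.0694,-0.4]]]'

```text
clock: 6.85
tool_pos: [0.5804, 0.162, 0.0877]
orientation: [-180.0, 0.0, -107.4]
force: [1.4, -0.1, 0.4]
opening: 0.0265
gripper_force: 0.2
```

```bash
python3 st.py
```

```text
z 0.08774201122235586 r 0.05784537664046446 ang 73.51897381635865 yaw [-179.9801    0.0054 -107.4407] F [ 1.3545 -0.1018  0.4399] 0.02647785322949729
top hub_top 0.71 [0.559  0.1036] r 0.0058 ang -149.7
top stud_a 0.79 [0.5382 0.0486] r 0.0634 ang -114.0
top stud_a 0.74 [0.5648 0.102 ] r 0.0046 ang -79.4
top stud_a 0.71 [0.5862 0.1604] r 0.0583 ang 67.6
top notch 0.67 [0.6256 0.0784] r 0.0677 ang -24.5
scene hub_top 0.83 [0.5676 0.1108] r 0.0057 ang 49.9
scene stud_a 0.92 [0.5967 0.1586] r 0.0615 ang 57.9
scene stud_a 0.59 [0.5337 0.0492] r 0.0648 ang -117.9
scene notch 0.56 [0.6327 0.0793] r 0.0738 ang -21.6
```

carry_out --deltas '[[[0.0011,0.0261,0,-0.0139,-0.4],[0.0046,0.0521,0,-0.0278,-0.4],[0.0102,0.0776,0,-0.0417,-0.4],[0.0102,0.0776,0,-0.0417,-0.4]]]'

```text
clock: 7.65
tool_pos: [0.5646, 0.1647, 0.0876]
orientation: [180.0, -0.0, -92.6]
force: [0.7, -0.3, 0.1]
opening: 0.0264
gripper_force: 0.0
```

```bash
python3 st.py; python3 - <<'E'
from h import *
s=ctrl.snapshot("wrist");save(s,"w3")
for n,z in{"hub_top":.096,"stud_a":.102,"notch":.082,"pin_top":.0725}.items():
    print(n,[(round(r["p"],2),np.round(r["centre"]),onz(s,r["centre"],z)) for r in ctrl.spot_point(s,n)[:3]])
E
```

```text
z 0.0875766174505476 r 0.05816505392478926 ang 89.38919452076429 yaw [179.9877  -0.0043 -92.5521] F [ 0.6617 -0.2956  0.0551] 0.026383788313106695
top hub_top 0.8 [0.5548 0.1005] r 0.0109 ang -146.8
top hub_top 0.21 [ 0.502  -0.1001] r 0.2158 ang -106.7
top stud_a 0.79 [0.5715 0.1646] r 0.0586 ang 82.6
top stud_a 0.73 [0.5546 0.0466] r 0.0606 ang -98.9
top stud_a 0.24 [0.5611 0.1017] r 0.0056 ang -121.0
top notch 0.8 [0.6355 0.1008] r 0.0717 ang -4.6
scene hub_top 0.98 [0.5639 0.1095] r 0.003 ang 91.6
scene hub_top 0.22 [0.5871 0.1119] r 0.0237 ang 13.1
scene stud_a 0.83 [0.5542 0.0457] r 0.0616 ang -99.1
scene stud_a 0.77 [0.5741 0.1682] r 0.0625 ang 80.7
scene notch 0.74 [0.6318 0.1088] r 0.0679 ang 1.9
scene notch 0.34 [0.5774 0.1104] r 0.0139 ang 16.2
hub_top [(0.73, array([319., 156.]), array([0.56186608, 0.10878684, 0.096     ]))]
stud_a [(0.87, array([306., 277.]), array([0.57087297, 0.16720857, 0.102     ])), (0.3, array([292., 351.]), array([0.5814091, 0.2123754, 0.102    ]))]
notch []
pin_top [(0.72, array([170., 134.]), array([0.63901891, 0.09806773, 0.0725    ])), (0.51, array([317., 153.]), array([0.5631441 , 0.11149145, 0.0725    ]))]
```

View pics/w3.png

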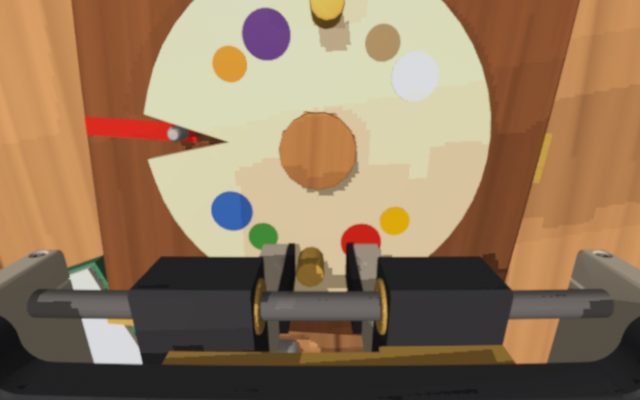

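```bash
python3 - <<'E'
from h import *
np.set_printoptions(precision=4,suppress=True)
s=ctrl.snapshot("wrist")
P=lambda p,z:onz(s,p,z)[:2]
hub=P((318,149),.096);pin=P((178,134),.0725);tip=P((226,142),.082);m1=P((145,114),.082);m2=P((149,158),.082)
red=P((95,127),.06)
sb=P((327,5),.102);sa=P((310,256),.102)
an=lambda v:np.degrees(np.arctan2(v[1],v[0]))
print(hub,pin,tip,m1,m2,sb,sa,red)
for n,q in dict(pin=pin,tip=tip,mid=(m1+m2)/2,red=red).items(): print(n,np.hypot(*(q-hub)),an(q-hub))
print("studs",an(sa-sb)-90,"notchaxis",an((m1+m2)/2-tip), "gap",np.hypot(*(m1-m2)),"redpin",an(red-pin))
cv2.imwrite("pics/w4.png",cv2.resize(s["color"][80:190,70:370,::-1],None,fx=2.6,fy=2.6,interpolation=cv2.INTER_CUBIC))
E
```

```text
[0.5622 0.1056] [0.6346 0.0982] [0.6074 0.1023] [0.645  0.0869] [0.6473 0.1083] [0.556  0.0491] [0.5684 0.1559] [0.6863 0.0931]
pin 0.07278155008450256 -5.8699543400239875
tip 0.04530732478874994 -4.177770306116238
mid 0.08433681803429406 -5.4347679428024795
red 0.12469835906997428 -5.7842751853504835
studs -6.584655032958693 notchaxis -6.893112097467987 gap 0.02152255775707517 redpin -5.664163017909931
```

View pics/w4.png

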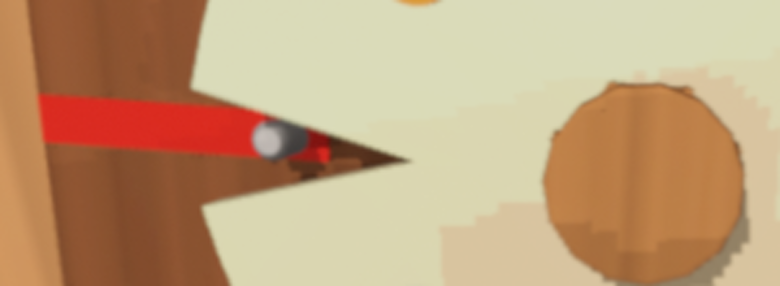

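The pin is within about 1 mm of the notch's centre line: pin top at crop (272,138), notch tip at (410,160), mouth edges at (190,90) and (201,205). I'll lift clear, close the fingers, move over the hub and press.

carry_out --deltas '[[[0,0,-0.1,0,-0.4],[0,0,-0.2,0,-0.4],[0,0,-0.2,0,-0.4],[0.15,-0.005,-0.2,0,-1],[0.29,-0.005,-0.2,0,-1]]]'

```text
clock: 8.85
tool_pos: [0.5631, 0.1066, 0.1272]
orientation: [180.0, 0.0, -92.5]
force: [0.0, -0.8, 0.0]
opening: 0.0155
gripper_force: 0.0
```

carry_out --deltas '[[[0,0,0,0,-1],[0,0,0,0,-1],[0,0,0.05,0,-1],[0,0,0.1,0,-1],[0,0,0.1,0,-1]]]'

```text
clock: 9.35
tool_pos: [0.562, 0.1068, 0.1052]
orientation: [179.8, -0.1, -92.6]
force: [-0.2, -0.4, -0.6]
opening: 0.0003
gripper_force: 0.0
```

```bash
python3 - <<'E'
from h import *
np.set_printoptions(precision=4,suppress=True)
o=ctrl.get_obs();print(o["tool_pos"],o["force"],o["opening"],totool([.563,.1065,.1],o["orientation"][2]))
s=ctrl.snapshot("wrist");save(s,"w5")
P=lambda n:[onz(s,r["centre"],{"hub_top":.096,"notch":.082,"pin_top":.0725}[n]) for r in ctrl.spot_point(s,n)[:2]]
for n in["hub_top","notch","pin_top"]:print(n,P(n))
E
```

```text
[0.562  0.1068 0.1052] [-0.2083 -0.3956 -0.6486] 0.0003166667112516595 [ 0.0014 -0.0048  0.0261 -0.    ]
hub_top [array([0.6279, 0.0879, 0.096 ])]
notch [array([0.6374, 0.099 , 0.082 ])]
pin_top [array([0.563 , 0.1081, 0.0725]), array([0.6382, 0.0982, 0.0725])]
```

View pics/w5.png

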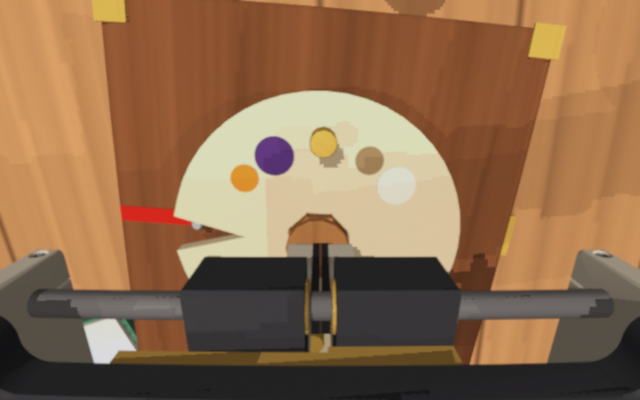

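```bash
python3 - <<'E'
from h import *
np.set_printoptions(precision=4,suppress=True)
s=ctrl.snapshot("wrist")
print("cam",ray(s,(320,200)))
A=np.array([.5635,.1065]);an=np.radians(-6.8)
im=cv2.resize(s["color"][190:270,150:270,::-1],None,fx=5,fy=5,interpolation=cv2.INTER_CUBIC)
# where the visible pin ought to be; overlay pin ring at top z and notch model
for r,z,c in[(.004,.0725,(255,255,0))]:
    for k in np.linspace(0,6.28,40):
        X=[A[0]+.074*np.cos(an)+r*np.cos(k),A[1]+.074*np.sin(an)+r*np.sin(k),z]
        p=(proj(s,X)-[150,190])*5; cv2.circle(im,tuple(int(v) for v in p),1,c,-1)
cv2.imwrite("pics/w6.png",im)
P=lambda p,z:onz(s,p,z)[:2]
print(P((197,225),.0725),P((243,236),.082),P((175,217),.082),P((178,248),.082))
E
```

```text
cam (array([0.5588, 0.0239, 0.2655]), array([ 0.0136,  0.307 , -0.9516]))
[0.6396 0.0992] [0.6088 0.1038] [0.648  0.0899] [0.6498 0.1102]
```

View pics/w6.png

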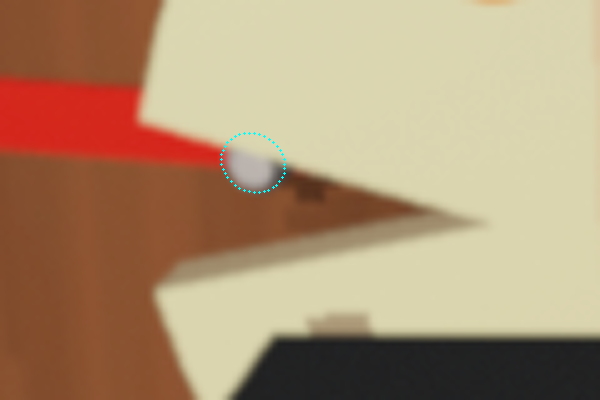

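```bash
python3 - <<'E'
from h import *
np.set_printoptions(precision=4,suppress=True)
s=ctrl.snapshot("wrist")
# segment cream around the notch, fit V edges to world lines at z=.082
im=s["color"].astype(int)
P=lambda p,z:onz(s,p,z)[:2]
up=[P((150+a/5,190+b/5),.082) for a,b in[(138,122),(300,170),(440,211)]]
lo=[P((150+a/5,190+b/5),.082) for a,b in[(155,290),(300,257),(430,232)]]
fu=np.polyfit(*np.array(up).T,1);fl=np.polyfit(*np.array(lo).T,1)
for c in[(253,160),(252,168)]:
    pin=P((150+c[0]/5,190+c[1]/5),.0725)
    print("pin",pin,"above upper edge",pin[1]-np.polyval(fu,pin[0]),"below lower",np.polyval(fl,pin[0])-pin[1])
print(P((150+252/5,190+188/5),.070), up,lo)
E
```

```text
pin [0.6371 0.0974] above upper edge 0.00558929067050673 below lower 0.010826941971828416
pin [0.6374 0.0984] above upper edge 0.006768831193261174 below lower 0.009812012051143182
[0.6389 0.1021] [array([0.6463, 0.0884]), array([0.6278, 0.0953]), array([0.6116, 0.1013])] [array([0.6481, 0.1103]), array([0.6295, 0.1066]), array([0.6132, 0.104 ])]
```

The pin is about 2 mm off the notch centre line, which still clears the V. I'll press gently.

carry_out --deltas '[[[0,-0.004,0.025,0,-1],[0,-0.004,0.04,0,-1],[0,-0.004,0.05,0,-1],[0,-0.004,0.06,0,-1]]]'

```text
clock: 10.05
tool_pos: [0.5641, 0.1066, 0.0955]
orientation: [180.0, -0.0, -92.6]
force: [-3.0, 0.6, 5.6]
opening: 0.0004
gripper_force: 2.2
```

carry_out --deltas '[[[0,0,0.01,0,-1],[0,0,0.02,0,-1],[0,0,0.03,0,-1],[0,0,0.03,0,-1]]]'

```text
clock: 10.45
tool_pos: [0.564, 0.1067, 0.0893]
orientation: [180.0, -0.0, -92.6]
force: [-1.6, -0.7, 0.8]
opening: 0.0001
gripper_force: 0.4
```

carry_out --deltas '[[[0,0,0.005,0,-1],[0,0,0.01,0,-1],[0,0,0.015,0,-1],[0,0,0.015,0,-1]]]'

```text
clock: 10.85
tool_pos: [0.5641, 0.1067, 0.0882]
orientation: [-180.0, -0.0, -92.5]
force: [-8.5, 0.4, 18.4]
opening: 0.0003
gripper_force: 9.1
```

carry_out --deltas '[[[0,0,-0.1,0,-1],[0,0,-0.3,0,-1],[0,0,-0.5,0,-1],[0,0,-0.5,0,-1],[0,0,-0.5,0,-1]]]'

```text
clock: 11.35
tool_pos: [0.5647, 0.1072, 0.1874]
orientation: [-179.9, 0.1, -92.6]
force: [-0.5, 0.1, 0.4]
opening: 0.0006
gripper_force: 0.0
```

```bash
python3 - <<'E'
from h import *
np.set_printoptions(precision=4,suppress=True)
print(ctrl.get_obs()["tool_pos"],ctrl.get_obs()["force"])
s=ctrl.snapshot("wrist");save(s,"w7")
for n,z in{"hub_top":.088,"stud_a":.094,"notch":.074,"pin_top":.0725}.items():
    print(n,[(round(r["p"],2),np.round(r["centre"]),onz(s,r["centre"],z)) for r in ctrl.spot_point(s,n)[:3]])
E
```

```text
[0.5647 0.1072 0.1874] [-0.4761  0.1435  0.3898]
hub_top [(0.6, array([323., 201.]), array([0.5615, 0.1081, 0.088 ]))]
stud_a [(0.79, array([328., 128.]), array([0.5552, 0.049 , 0.094 ])), (0.59, array([317., 266.]), array([0.5687, 0.1646, 0.094 ]))]
notch [(0.59, array([234., 191.]), array([0.6371, 0.1006, 0.074 ]))]
pin_top [(0.75, array([233., 186.]), array([0.6376, 0.0965, 0.0725]))]
```

View pics/w7.png

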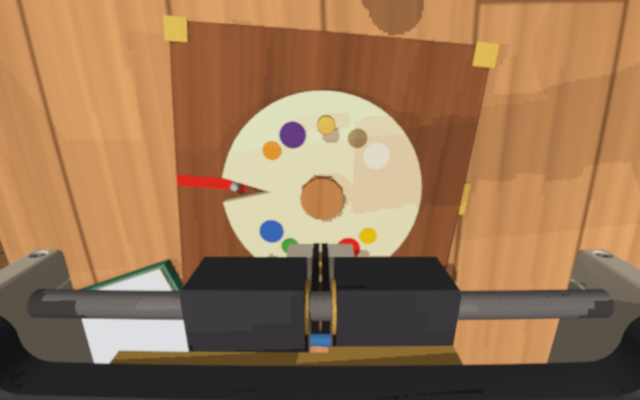

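The pin at (235,186) stands in the notch. The hub stopped hard at 88.2 mm under 18 N, so the palette is home, and the robot is clear of everything.

```bash
python3 -c "
from plant import ctrl
print(ctrl.close_job())"
```

```text
the job is handed in; nothing more can be done
None
```

I turned the palette about 111° anticlockwise by stud_a and pressed it home: the hub stopped at 88.2 mm with the pin in the notch, the jar, brush and tin were not touched as far as I could tell, and the job is handed in (no verdict was returned).

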